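# Unscrew the nut jar's lid

## Task

Open the straight-sided glass jar of nuts that is clamped in the round stand: unscrew its metal lid anticlockwise (seen from above), about a third of a turn in all, so two twists with a fresh grip between them, until it lifts free. Then lay the lid on the chopping board, wholly on the board and top side up; set it down, do not drop it. Leave the other jar, the white-lidded one with a label, standing where it is.

Things in the scene. Friction and masses are not known exactly. Their poses are not given: they have to be found in the camera images.
- lid_center (a point): Centre (half-way up) of the round plain steel screw lid with a ribbed edge, 62 mm across, 22 mm high, about 60 g, z up. It turns easily. Yaw of its x axis less that of the jar's, anticlockwise: 0 tight; 0 to 12 degrees at the start; under 100 the thread holds it down; at 100 to 140 it lifts straight off; at 140 it meets a stop. So two twists of 60 degrees suit any start.
- jar: Straight-sided clear glass jar of brown nuts, 53 mm across, in a grey round stand (100 mm across) with black rubber collar, fixed to the worktop. Origin: centre of the stand's underside, z up. The glass rim is at 125 mm, the centre of the screwed-on lid at 117 mm. The lid does not rise as it turns; raised by 20 mm it is clear. Fingertips have room beside the glass to 35 mm below the lid's centre.
- board: Wooden chopping board lying flat, fixed, 230 mm (its x) by 340 mm (its y), 21 mm thick. Origin at the centre of its underside, on the worktop.
- label_jar: Bystander: closed loose clear jar, wider than the other, with a green label and a white lid; no stand, 68 mm across, 112 mm high. Origin at the centre of its underside. To be left alone.
Mind the look-alikes: they are no part of the job. Of the things shaped like the part that bears lid_center, the bare steel one is meant. What is shaped like the jar but red or turquoise is not meant.

How it is judged:
By the outcome, as a careful person would: the job done as asked, in the order asked, and still so for the second after the job is handed in, with the robot touching nothing.
It also fails if it takes over 48 s, if anything falls off the work surface, if the arm or the gripper's body presses on something with over 40 N, if the wrist force passes 120 N, or if a joint passes its speed limit or range.

## Robot

A 6-joint arm with a two-finger parallel gripper is mounted at the origin on a cart in front of the work surface, level with it; the furniture and walls round the work are solid. World frame = base frame: x ahead of the robot, y to its left, z up, the work surface at z = 0. Lengths are in mm, angles in rad, forces in N, time in s.
With the tool pointing down it reaches from about 400 to 825 mm from the base axis. Payload 7 kg.
Tool frame: the origin (TCP) lies at the very end of the fingers, on their centre line; the grasp point (between the pads) lies 19 mm behind it; z points along the fingers, y is the direction in which the jaws open and shut (so a half turn about z gives the same grasp; the last joint's range is limited). The gripper opens to 88 mm and grips with 3 to 60 N. Pads are 19 mm wide; open, the fingers measure 130 mm over their backs; the gripper's body (78 mm by 193 mm) begins 47 mm behind the grasp point.
Start: joints at [1.592, 0.359, 0.012, 0, -1.224, -0.288], TCP at [177.971, 651.093, 226.561] pointing down, gripper open.
Joint ranges: [-3.07, 3.07], [-1.43, 2.12], [-1.02, 1.25], [-3.03, 1.67], [-3.05, -0], [-3.03, 3.03]. Speed limits (rad/s): [2.39, 2.39, 3.01, 3.14, 3.14, 3.14].

## Interface

Orientations are given as a unit quaternion [x, y, z, w].
In Python, from plant import bot gives the robot as it stands. Calls block until the motion is done:
- bot.move_ptp(position, orientation): joint-space move of the TCP to a pose.
- bot.line_to(position, velocity=150, ori=None): straight line of the TCP; ori=None keeps the orientation; velocity is the mean speed in mm/s.
- bot.move_joints(angles): joint-space move.
- bot.move_gripper(opening, force=None): finger opening in mm; force is the grip in N (None keeps the last); returns when the fingers have stopped.
- bot.pause(seconds).
- bot.solve_ik(position, orientation): joint angles nearest the present ones, or None.
- bot.read_state(): the state.
- bot.camera(name): name is "side" or "top"; returns the picture (480x640x3 uint8, red, green, blue); there is no depth.
- bot.get_calibration(name): a dict with "fx", "fy", "cx", "cy" (pixels), "view" (4x4, takes a point from world to camera coordinates). Camera axes: x right, y up, looking along -z (the intrinsics and any distortion apply to the point x, -y, -z); pixel columns grow to the right and rows downward; lengths in mm; the calibration is good to about 2 mm. A picture is of the moment at which its call begins. get_calibration takes no time and is no camera call.
A pose or a line that the arm cannot do raises bot.Unreachable and nothing moves.
- bot.close_job(): hands the job in, once; it reports no verdict.
The state is a dict: "t": time; "joint_pos": joint angles; "qvel": joint speeds; "tau": joint torques, N m; "tcp_pos": TCP position; "eef_rot": TCP orientation; "contact_force": force on the tool from outside, world axes, zero at the start; "moment": the same for the moment, N m; "width": finger opening in mm.
Only numpy, scipy, OpenCV 4.12 (cv2) and the standard library are available. Lean on these libraries where they do the work, as an engineer would, in place of code of your own. Each camera call takes 0.05 s, during which the arm holds its last target. There are 200 camera calls.

## Working session

There is one attempt and no reset: what is moved stays moved. The work goes in short steps, each a Python script; the robot and the scene stay as the last script left them, time stands still between calls to the robot, and variables do not carry over. Pictures are saved under pics/ and viewed, about 8 in all and at most 12, crops included, and the job is handed in when it is done.

```bash
ls; mkdir -p pics
python3 - <<'E'
from plant import bot
import cv2
for n in("top","side"):
    im=bot.camera(n); cv2.imwrite(f"pics/{n}0.png",im[:,:,::-1])
    c=bot.get_calibration(n); print(n,c)
print(bot.read_state())
E
```

```text
pics
top {'fx': 471.1704508881114, 'fy': 471.1704508881114, 'cx': 320.91605902567375, 'cy': 242.2560198528254, 'view': array([[ 2.21791205e-02, -9.99741231e-01, -5.05543877e-03,
        -1.94344846e+02],
       [ 9.93554760e-01,  2.14790608e-02,  1.11299549e-01,
        -4.92045001e+02],
       [-1.11162162e-01, -7.49138136e-03,  9.93774045e-01,
        -1.08736550e+03],
       [ 0.00000000e+00,  0.00000000e+00,  0.00000000e+00,
         1.00000000e+00]])}
side {'fx': 491.48762779380496, 'fy': 491.48762779380496, 'cx': 318.67701590625995, 'cy': 240.40973589224674, 'view': array([[ 9.97720670e-01,  6.71750794e-02,  6.40110981e-03,
        -4.79359182e+02],
       [-4.90935288e-02,  6.57521394e-01,  7.51834717e-01,
         1.07265191e+02],
       [ 4.62956902e-02, -7.50435290e-01,  6.59320547e-01,
        -1.58231059e+03],
       [ 0.00000000e+00,  0.00000000e+00,  0.00000000e+00,
         1.00000000e+00]])}
{'t': 0.1, 'joint_pos': array([ 1.59210411e+00,  3.59305207e-01,  1.11632823e-02, -2.96303203e-04,
       -1.22411615e+00, -2.88122269e-01]), 'qvel': array([ 2.84174738e-05, -2.27425199e-03,  2.01081792e-03,  1.76371204e-03,
        1.18993677e-03, -9.83866941e-04]), 'tau': array([-2.10880103e-04, -5.84163308e+01,  2.93751973e+01,  7.01558277e+00,
        1.02112195e-02, -4.75372633e-05]), 'tcp_pos': array([177.8713036 , 650.69022637, 225.73066605]), 'eef_rot': array([ 9.91107459e-01, -1.33061833e-01, -2.50101684e-05,  7.43609877e-04]), 'contact_force': array([0.18063099, 0.6523128 , 0.2193616 ]), 'moment': array([-0.04956998,  0.03053939, -0.02425787]), 'width': 87.52555031406868}
```

View pics/top0.png

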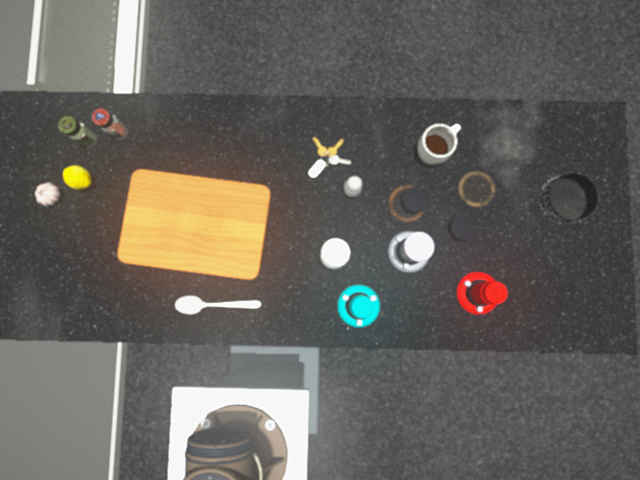

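View pics/side0.png

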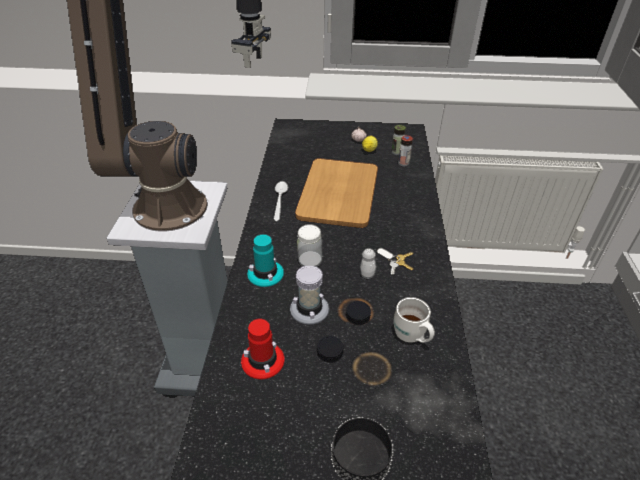

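Candidates for the lid in the top view: the light-grey lid at (418,247) over the grey stand (410,251), the white lid (335,253), the turquoise one (362,306), the red one (495,293), and dark discs at (460,228) and (415,202). I choose the grey one on the grey stand, and will check it in a crop.

```bash
cat > h.py <<'E'
import numpy as np, cv2
from plant import bot
def project(n,P):
    c=bot.get_calibration(n); p=np.atleast_2d(P)@c["view"][:3,:3].T+c["view"][:3,3]
    return np.c_[c["cx"]+c["fx"]*p[:,0]/-p[:,2], c["cy"]+c["fy"]*p[:,1]/p[:,2]]
def ray(n,uv):
    c=bot.get_calibration(n); R=c["view"][:3,:3]; o=-R.T@c["view"][:3,3]
    return o, R.T@np.array([(uv[0]-c["cx"])/c["fx"],-(uv[1]-c["cy"])/c["fy"],-1])
def at(n,uv,z):
    o,d=ray(n,uv); return o+d*(z-o[2])/d[2]
E
python3 - <<'E'
from h import *
t=cv2.imread("pics/top0.png"); s=cv2.imread("pics/side0.png")
a=cv2.resize(t[215:285,375:445],(560,560)[0:2],interpolation=cv2.INTER_CUBIC)
a=cv2.resize(t[220:280,380:440],(400,400),interpolation=cv2.INTER_CUBIC)
b=cv2.resize(s[260:330,275:345],(400,400),interpolation=cv2.INTER_CUBIC)
cv2.imwrite("pics/crop.png",np.hstack([a,b]))
print(bot.get_calibration("top").keys())
for n in("top","side"): print(ray(n,(320,240))[0])
print("lid top cam z128",at("top",(418.5,247.5),128)," stand top",at("top",(410,251.5),10))
print("side",at("side",(309,274),128), at("side",(309,309),5))
print("white",at("top",(335,253),112),at("side",(309,233),112))
print("turq",at("top",(363,306),128)," red",at("top",(496,293),128))
for uv in((135,170),(270,185),(258,279),(119,263)): print("board",at("top",uv,21))
for uv in((315,160),(378,165),(371,223),(299,218)): print("boards",at("side",uv,21))
E
```

```text
dict_keys(['fx', 'fy', 'cx', 'cy', 'view'])
[ 372.3101507 -191.8717606 1134.3775014]
[  556.78675167 -1225.74987422   965.67262118]
lid top cam z128 [ 478.09237999 -393.74514687  128.        ]  stand top [ 480.42986409 -397.08626538   10.        ]
side [ 483.03414033 -395.91984592  128.        ] [ 482.52307302 -399.58002291    5.        ]
white [ 463.79847315 -215.34889824  112.        ] [ 468.95769164 -225.98515182  112.        ]
turq [ 351.0979385  -276.33713701  128.        ]  red [ 384.69482861 -557.73237941  128.        ]
board [663.33229614 271.04981197  21.        ]
board [633.12511465 -57.61627455  21.        ]
board [406.45094351 -37.03895202  21.        ]
board [437.01712059 294.118252    21.        ]
boards [447.9555945  284.53380643  21.        ]
boards [672.60732952 268.891012    21.        ]
boards [643.75099726 -58.55780961  21.        ]
boards [423.11696139 -50.79260284  21.        ]
```

View pics/crop.png

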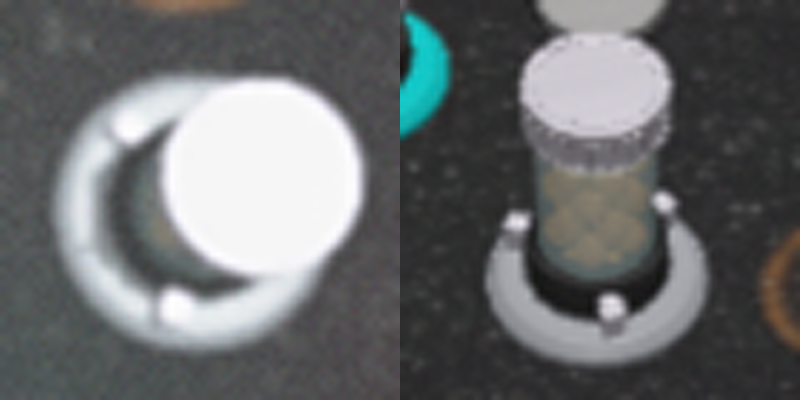

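The close crop shows a bare steel ribbed lid on a nut-filled glass in the grey stand. The lid top centre is at about (419.1,246.1) in the top view and (308.6,274.2) in the side view. That confirms the choice. Next I plan the wrist angles.

```bash
cat >> h.py <<'E'
def q(th): th=np.radians(th)/2; return np.array([np.cos(th),np.sin(th),0,0])
def st(tag=""):
    s=bot.read_state(); print(tag,"t%.1f"%s["t"],"tcp",s["tcp_pos"].round(1),"F",s["contact_force"].round(1),"M",s["moment"].round(2),"w%.1f"%s["width"],"j6 %.3f"%s["joint_pos"][5],"th %.1f"%np.degrees(2*np.arctan2(s["eef_rot"][1],s["eef_rot"][0]))); return s
E
python3 - <<'E'
from h import *
a=at("top",(419.1,246.1),128);b=at("side",(308.6,274.2),128);print(a,b)
t=cv2.imread("pics/top0.png")[220:280,380:440]
m=(t.min(2)>245).astype(np.uint8); n,l,s,c=cv2.connectedComponentsWithStats(m)
print([(s[i][4],c[i]+[380,220]) for i in range(1,n) if s[i][4]>50])
p=(a+b)/2
for th in range(-180,181,30):
    j=bot.solve_ik([p[0],p[1],220],q(th)); print(th,None if j is None else np.round(j,2))
E
```

```text
[ 481.13909854 -395.03308647  128.        ] [ 482.13346432 -396.66249791  128.        ]
[(np.int32(554), array([419.14440433, 246.01624549]))]
-180 [-0.38  0.28 -0.12  0.   -1.17 -1.2 ]
-150 [-0.38  0.28 -0.12  0.   -1.17 -0.67]
-120 [-0.38  0.28 -0.12  0.   -1.17 -0.15]
-90 [-0.38  0.28 -0.12  0.   -1.17  0.38]
-60 [-0.38  0.28 -0.12  0.   -1.17  0.9 ]
-30 [-0.38  0.28 -0.12  0.   -1.17  1.42]
0 [-0.38  0.28 -0.12  0.   -1.17  1.95]
30 [-0.38  0.28 -0.12  0.   -1.17  2.47]
60 [-0.38  0.28 -0.12  0.   -1.17  2.99]
90 [-0.38  0.28 -0.12  0.   -1.17 -2.77]
120 [-0.38  0.28 -0.12  0.   -1.17 -2.24]
150 [-0.38  0.28 -0.12  0.   -1.17 -1.72]
180 [-0.38  0.28 -0.12  0.   -1.17 -1.2 ]
```

Run:
```python
from h import *
p=[481.7,-395.8]
bot.move_ptp([*p,200],q(-120)); st("hover")
s=bot.line_to([*p,110.3],150); a=st("down")
for n in("top","side"):
    im=bot.camera(n)[:,:,::-1]; cv2.imwrite(f"pics/{n}1.png",im)
t=cv2.imread("pics/top1.png");s=cv2.imread("pics/side1.png")
cv2.imwrite("pics/c1.png",np.hstack([cv2.resize(t[190:290,370:470],(400,400)),cv2.resize(s[230:330,260:360],(400,400))]))
bot.move_gripper(55,10); st("grip10")
```

```text
hover t3.9 tcp [ 482.1 -395.3  200. ] F [0.6 1.1 0.4] M [ 0.11 -0.04  0.01] w87.6 j6 -0.149 th 240.0
down t4.6 tcp [ 482.3 -396.1  111.1] F [ 0.2  1.3 -0.2] M [ 0.06 -0.21  0.01] w88.0 j6 -0.148 th 240.0
grip10 t5.3 tcp [ 481.7 -395.8  110.6] F [-1.3  0.8  3.4] M [0.45 0.27 0.03] w62.0 j6 -0.148 th 240.0
```

View pics/c1.png

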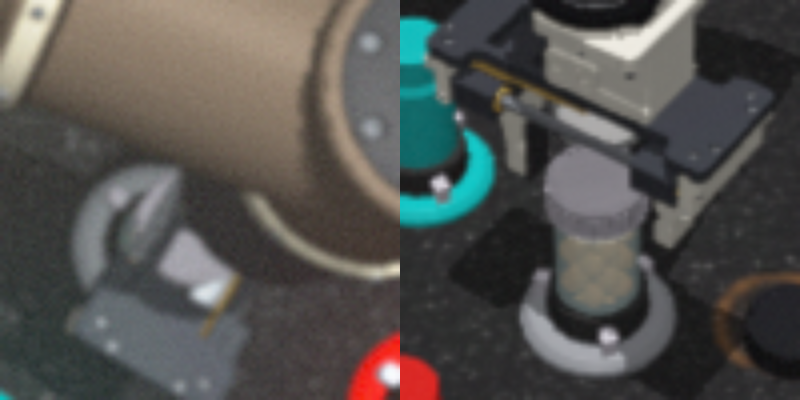

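The side crop shows the fingers straddling the lid with clearance on both sides. The jaws then closed to 62.0 mm, the lid's diameter, with only small forces. First twist next.

Run:
```python
from h import *
def twist(d,n=4):
    for i in range(n):
        j=np.array(bot.solve_ik([481.7,-395.8,110.3],q(-120+d*(i+1)/n if d>0 else -60+d*(i+1)/n))); bot.move_joints(j)
        if d>0: st(f"tw{i}")
bot.move_gripper(55,30); bot.pause(.2); st("grip30")
twist(60); 
bot.move_gripper(86); st("open")
twist(-60,1); st("back")
bot.move_gripper(55,30); bot.pause(.2); st("grip2")
twist(60)
```

```text
grip30 t5.7 tcp [ 481.6 -395.8  110.5] F [-3.1  2.2  5.2] M [ 0.8   0.64 -0.06] w61.4 j6 -0.149 th 240.0
tw0 t6.0 tcp [ 482.2 -396.1  110.5] F [0.7 0.9 4.2] M [ 0.25 -0.17  0.  ] w61.4 j6 0.109 th 254.8
tw1 t6.4 tcp [ 482.1 -396.1  110.6] F [1.5 1.  3.9] M [ 0.21 -0.36 -0.  ] w61.5 j6 0.369 th 269.6
tw2 t6.8 tcp [ 481.8 -396.   110.5] F [-0.1  1.5  4.9] M [ 0.43 -0.09 -0.01] w61.4 j6 0.632 th -75.3
tw3 t7.1 tcp [ 481.7 -396.   110.5] F [-0.2  1.3  5.6] M [0.28 0.2  0.01] w61.3 j6 0.894 th -60.3
open t7.8 tcp [ 481.7 -395.8  110.2] F [-0.8 -0.6  0.5] M [ 0.08  0.01 -0.01] w86.1 j6 0.898 th -60.0
back t8.8 tcp [ 481.7 -395.8  110.3] F [ 0.3  0.7 -0. ] M [ 0.1  -0.07 -0.04] w85.7 j6 -0.147 th 240.1
grip2 t9.5 tcp [ 481.6 -395.7  110.3] F [-0.4  1.3  0.6] M [ 0.29  0.12 -0.01] w61.8 j6 -0.148 th 240.0
tw0 t9.9 tcp [ 481.6 -395.7  110.3] F [-1.2  0.4  0.4] M [0.34 0.08 0.  ] w61.4 j6 0.109 th 254.8
tw1 t10.2 tcp [ 481.6 -395.8  110.3] F [-0.1 -0.4 -0.1] M [0.29 0.15 0.02] w61.5 j6 0.369 th 269.6
tw2 t10.6 tcp [ 481.7 -395.9  110.3] F [ 1.  -1.3  0.2] M [ 0.04 -0.02 -0.  ] w61.6 j6 0.629 th -75.4
tw3 t10.9 tcp [ 481.7 -395.9  110.3] F [ 0.3 -0.3  0.1] M [-0.03 -0.03 -0.02] w61.7 j6 0.891 th -60.5
```

Run:
```python
from h import *
for z in (112,115,120,135):
    bot.line_to([481.7,-395.8,z],25); s=st(z)
    if s["contact_force"][2]<-8: print("HELD"); break
else:
    bot.line_to([481.7,-395.8,220],100); st()
    for n in("top","side"): cv2.imwrite(f"pics/{n}2.png",bot.camera(n)[:,:,::-1])
    t=cv2.imread("pics/top2.png");s=cv2.imread("pics/side2.png")
    cv2.imwrite("pics/c2.png",np.hstack([cv2.resize(t[190:290,370:470],(400,400)),cv2.resize(s[190:330,250:390],(400,400))]))
```

```text
112 t11.2 tcp [ 481.8 -395.8  112.1] F [-0.5 -0.1 -0.9] M [ 0.09 -0.04 -0.01] w61.8 j6 0.896 th -60.2
115 t11.4 tcp [ 481.9 -395.9  115.3] F [0.6 0.1 0. ] M [ 0.04  0.06 -0.02] w61.6 j6 0.898 th -60.0
120 t11.8 tcp [ 481.8 -395.9  120.3] F [ 0.4 -0.5 -0.1] M [0.06 0.01 0.02] w61.1 j6 0.899 th -60.0
135 t12.6 tcp [ 481.6 -395.8  135. ] F [-0.4  0.  -1. ] M [ 0.09 -0.04 -0.02] w61.8 j6 0.899 th -60.0
 t13.6 tcp [ 481.3 -395.5  219.2] F [ 0.4 -0.1 -0.8] M [ 0.09  0.01 -0.03] w61.7 j6 0.899 th -60.0
```

View pics/c2.png

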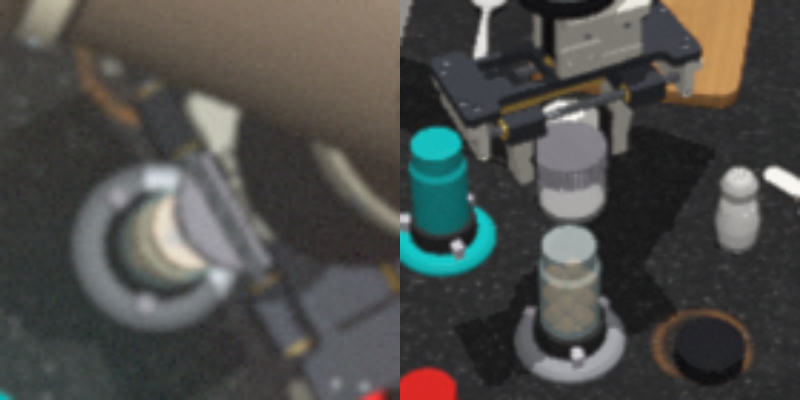

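The jar is open, and the lid is clear and level between the fingers. The white thing behind it is the other jar, still standing. Now I carry the lid to the board and set it down guarded.

Run:
```python
from h import *
p=[535,100]
bot.move_ptp([*p,200],q(-60)); st("over")
bot.line_to([*p,40],120); bot.line_to([*p,30],40); b=st("low")["contact_force"][2]
z=28.5
while z>=22.5:
    bot.line_to([*p,z],15); s=st()
    if s["contact_force"][2]-b>3: print("contact",z); break
    z-=.5
bot.pause(.2); st("pre")
```

```text
over t15.5 tcp [535.2  99.3 200. ] F [-0.6 -0.8 -0.7] M [ 0.03 -0.04  0.02] w61.5 j6 -0.021 th -60.0
low t17.4 tcp [534.8  99.9  29.7] F [ 0.2  0.9 -1.3] M [ 0.07 -0.04 -0.03] w61.3 j6 -0.021 th -60.0
 t17.6 tcp [535.  100.   28.5] F [ 0.6  0.1 -0.7] M [ 0.09 -0.04 -0.02] w61.6 j6 -0.021 th -60.0
 t17.9 tcp [535. 100.  28.] F [ 0.3 -0.1 -1.1] M [0.03 0.05 0.03] w61.5 j6 -0.021 th -60.0
 t18.1 tcp [535.  100.   27.5] F [-0.3  0.3 -1.2] M [-0.   -0.06  0.02] w61.4 j6 -0.021 th -60.0
 t18.4 tcp [535. 100.  27.] F [-0.1 -0.6 -1.3] M [ 0.11 -0.01 -0.04] w61.8 j6 -0.021 th -60.0
 t18.6 tcp [535.  100.   26.5] F [ 0.5 -0.3 -0.5] M [ 0.1 -0.   0. ] w61.6 j6 -0.021 th -60.0
 t18.9 tcp [535.  100.   25.9] F [-0.2  0.7 -1.3] M [ 0.03 -0.03  0.03] w61.5 j6 -0.021 th -60.0
 t19.1 tcp [535.  100.   25.5] F [-0.1 -0.5 -1.1] M [ 0.06 -0.02 -0.03] w61.4 j6 -0.021 th -60.0
 t19.4 tcp [535.1 100.   25.2] F [-0.7  0.3  2.5] M [ 0.04  0.37 -0.07] w61.5 j6 -0.021 th -60.0
contact 25.0
pre t19.6 tcp [535.1 100.1  25.2] F [-1.1  0.1  3.5] M [-0.03  0.47  0.  ] w61.4 j6 -0.021 th -60.0
```

Contact came at the predicted height. Now I release and retreat.

Run:
```python
from h import *
bot.move_gripper(75); bot.move_gripper(86); st("open")
bot.line_to([535,100,120],80); bot.move_ptp([300,560,250],q(-60)); st("away"); bot.pause(.3)
for n in("top","side"): cv2.imwrite(f"pics/{n}3.png",bot.camera(n)[:,:,::-1])
t=cv2.imread("pics/top3.png");s=cv2.imread("pics/side3.png")
cv2.imwrite("pics/c3.png",np.hstack([cv2.resize(t[140:340,110:460],(460,263),interpolation=3),np.zeros((263,10,3),np.uint8),cv2.resize(s[140:340,240:430],(250,263),interpolation=3)]))
u=project("top",[535,100,43])[0]; print(u)
print(project("top",[466,-220,112]), project("side",[535,100,43]))
```

```text
open t20.5 tcp [535. 100.  25.] F [-0.4 -0.5  0.8] M [ 0.02 -0.05  0.01] w85.7 j6 -0.021 th -60.0
away t23.8 tcp [300.7 559.2 249.7] F [-0.5  0.4 -0.5] M [0.06 0.02 0.03] w86.2 j6 -0.862 th -60.1
[200.36982904 222.45120605]
[[337.15446294 252.03939038]] [[337.49239103 185.54484443]]
```

View pics/c3.png

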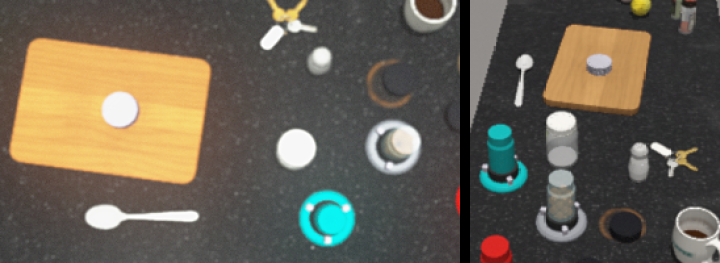

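The lid lies top side up, well inside the board, at about (201,223) in the top view (predicted 200,222). The nut jar is open in its stand, and the white-lidded jar has not moved from about (335,253).

```bash
python3 -c "
from plant import bot
print(bot.close_job())"
```

```text
the job is handed in; nothing more can be done
None
```

I unscrewed the bare steel lid with two 60° anticlockwise twists, taking a fresh grip between them. It lifted straight off, and I lowered it onto the middle of the board, feeling contact at the predicted height, and released it there. I handed the job in at about 24 s of the 48 s allowed.

The last pictures show the lid flat and top side up, well inside the board and within about 1 px of where I predicted. The nut jar is open in its stand and the white-lidded jar is where it was. The wrist-force readings between moves stayed below about 6 N. No check failed at the end. The one disagreement was earlier: my rough pixel readings from the two cameras differed by 5–15 mm on the board corners and the label jar. The lid's position agreed to within 2 mm, and the board gave about 80 mm of margin.

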